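Tuck the thimble tray's flap under its lip

TASK

Close up the thimble tray: with the fingertips, push its standing brass flap over until it lies flat, then, keeping it pressed down, push it along by its rib until its free edge is tucked fully home beneath the brass lip, and let go so that it stays shut. Only push and press: nothing needs gripping, and leave the deck fill plate, the bell clapper and the loose brass hinge where they lie.

Things in the scene. Friction and masses are not known exactly. Their poses are not given: they have to be found in the camera images.
- tray: the dark wooden thimble tray, 165 mm long (its x) by 104 mm wide (its y), walls 44 mm high, fixed to the counter, three bronze rope thimbles inside. Origin on the counter, 7.5 mm from the middle of the length towards the hinge end; its x axis points from the hinge end (x = -75 mm) to the lip end (x = +90 mm), z up. The flap stands up from the hinge end and folds over towards +x
- hinge_pin (a point): middle of the flap's hinge pin, on the tray at x = -69 mm, 47 mm above the counter; the pin runs along the tray's y
- lip (a point): where the flat underside of the brass retaining lip begins, on the tray at x = +70 mm, 52 mm above the counter. The lip is 70 mm wide (y), roofs x = 70 to 90 mm with its top at 57 mm, and in front of it, x = 61 to 70 mm, its mouth is flared upward to 62 mm
- fold (a joint): angle of the flap (rad): 0 lying flat over the tray, about 1.57 upright, up to 1.95 leaning back. The hinge is stiff enough to stay where it is found near upright, but a spring (about 0.16 N m when flat) lifts the flap again, to somewhere between 0.4 and 1.2 rad, whenever it is let go from flat without being tucked
- tuck (a joint): how far the flap has been pushed along its own length on its slotted hinge (m): 0 drawn back, 0.024 fully out. It takes 3 N plus rubbing to move it and it stays where left. With the flap flat the edge is 5 mm short of the lip's mouth at 0, reaches the flat part of the lip at 0.014 and lies 10 mm beneath it at 0.024. Pushed out before the flap is flat, it would land on top of the lip
- rib (a point): middle of the top of the push rib on the flap's outer face (the face that is uppermost once folded): a bar 60 mm long along the hinge direction with an 8 mm thick crest, standing 12 mm proud of the 4 mm thick flap, 78 mm from the hinge pin when drawn back (up to 102 mm when pushed out). Its face on the hinge side is square, for pushing; on the other side it slopes down to the flap over 22 mm. There is clear flat flap between hinge and rib to press on
- edge (a point): middle of the flap's free edge, 125 mm from the hinge pin when drawn back; the flap is a 116 by 90 mm brass plate, 4 mm thick, about 100 g, its mid-plane passing through the pin
- fill_plate: worn round brass deck fill plate, 88 mm across, 13 mm high, loose, lying flat; origin under its centre. To be left alone
- clapper: tarnished brass bell clapper, 127 mm long, 28 mm high, loose, lying; origin on the counter under its middle, ball towards its +x. To be left alone
- brass_hinge: lacquered brass butt hinge lying opened flat, 66 by 74 mm, 9 mm high, loose; origin under its middle. To be left alone

How it is judged:
By the outcome, as a careful person would: the job done as asked, in the order asked, and still so for the second after the job is handed in, with the robot touching nothing.
It also fails if it takes over 32 s, if anything falls off the work surface, if the arm or the gripper's body presses on something with over 40 N, if the wrist force passes 120 N, or if a joint passes its speed limit or range.

ROBOT

A 7-joint arm with a two-finger parallel gripper is mounted at the origin on the work surface. World frame = base frame: x ahead of the robot, y to its left, z up, the work surface at z = 0. Lengths are in mm, angles in rad, forces in N, time in s.
With the tool pointing down it reaches from about 400 to 750 mm from the base axis. Payload 19.5 kg.
Tool frame: the origin (TCP) lies midway between the tips of the shut fingers; the grasp point (between the pads) lies 19 mm behind it; z points along the fingers, y is the direction in which the jaws open and shut (so a half turn about z gives the same grasp; the last joint's range is limited). The gripper opens to 85 mm and grips with 20 to 120 N. Pads are 22 mm wide; open, the fingers measure 114 mm over their backs; the gripper's body (76 mm by 85 mm) begins 54 mm behind the grasp point. The pads swing forward as they close: fully open they stand 13 mm farther back than shut.
Start: joints at [1.265, 0.707, -0.028, 1.485, 0.022, 0.951, -0.075], TCP at [149.926, -555.083, 231.268] pointing down, gripper open.
Joint ranges: [-2.71, 2.71], [-0.32, 2.16], [-1.57, 1.52], [0, 2.45], [-1.46, 4.6], [0, 2.02], [-2.83, 2.83]. Speed limits (rad/s): [1.89, 1.89, 2.57, 2.57, 3.01, 3.01, 3.01].

INTERFACE

Orientations are given as a unit quaternion [x, y, z, w].
In Python, from cell import * gives the robot as it stands.
- The arm moves only by the tool arm_command, never from a script. Its argument "targets" is a list of rows, each an object with "dr": the turn, a rotation vector about the tool's x, y, z in degrees, a list of three; "travel": the shift along the tool's x, y, z in mm, a list of three; "grip": the finger opening in mm, from 0 to 85.4. A call has 1 to 10 rows; each row shifts and turns the commanded pose from where the row before left it, along the tool's axes as they then stand; what a row does not reach is not made up. A row lasts 1/10 s, in which the tool goes at most 50 mm and 8.59 degrees, less where a joint would pass 70% of its speed; a pose out of reach is approached as far as the arm can. A call with a gripper value outside its range is refused whole. The fingers move at their own pace and stop on an object; the grip force is fixed at half the most. Time passes only in rows, so rows that do not move let the fingers close. It gives the time, the measured TCP pose, the force and the opening at its end, in the units of the state.
- get_obs(): the state, without advancing time (a new reading comes with each control period).
- snapshot(name): name is "scene" or "top"; returns a dict with "pixels" (420x560x3 uint8, red, green, blue), "fx", "fy", "cx", "cy" (pixels), "dist_coeffs" ([k1, k2, p1, p2, k3] as OpenCV has them; the pictures are not rectified), "R" (3x3) and "t" (3): a world point X has camera coordinates R X + t. Camera axes: x right, y down, z forward; pixel columns grow to the right and rows downward; lengths in mm; the calibration is good to about 2 mm. A picture is of the moment at which its call begins. There is no depth.
- sign_off(): hands the job in, once; it reports no verdict.
The state is a dict: "time_s": time; "joints": joint angles; "qvel": joint speeds; "effort": joint torques, N m; "ee_pos": TCP position; "orientation": TCP orientation; "force": force on the tool from outside, world axes, zero at the start; "torque": the same for the moment, N m; "opening": opening from 0.0 (shut) to 1.0 (fully open).
Only numpy, scipy, OpenCV 4.12 (cv2) and the standard library are available. Lean on these libraries where they do the work, as an engineer would, in place of code of your own. Each camera call takes 0.05 s, during which the arm holds its last target. There are 200 camera calls.

## Working session

There is one attempt and no reset: what is moved stays moved. The work goes in short steps, Python scripts to look and compute and a tool call to move; the robot and the scene stay as the last step left them, time stands still between calls to the robot, and variables do not carry over. Pictures are saved under pics/ and viewed, about 8 in all and at most 12, crops included, and the job is handed in when it is done.

Besides the shell and the picture viewer there is one more tool, called by a JSON object that holds its "method" and its "body". arm_command: Moves the arm, as the interface text tells. Its arguments: {"type":"object","properties":{"targets":{"type":"array","items":{"type":"object","properties":{"dr":{"type":"array","items":{"type":"number"}},"travel":{"type":"array","items":{"type":"number"}},"grip":{"type":"number"}}}}},"required":["targets"]}

```bash
mkdir -p pics; ls
python3 - <<'E'
from cell import *
import cv2,numpy as np
o=get_obs();print({k:np.round(v,3).tolist() for k,v in o.items()})
for n in("scene","top"):
    s=snapshot(n);cv2.imwrite(f"pics/{n}0.png",np.array(s["pixels"])[:,:,::-1])
    print(n,s["fx"],s["fy"],s["cx"],s["cy"],s["dist_coeffs"],np.round(s["R"],4).tolist(),np.round(s["t"],1).tolist())
E
```

```text
pics
{'time_s': 0.0, 'joints': [1.265, 0.707, -0.028, 1.485, 0.022, 0.951, -0.076], 'qvel': [0.002, 0.0, 0.0, -0.0, -0.001, -0.0, 0.002], 'effort': [-0.001, -88.323, 1.234, -23.617, 0.017, 0.007, 0.0], 'ee_pos': [149.846, -554.851, 230.829], 'orientation': [0.991, 0.131, -0.0, -0.001], 'force': [-0.392, -0.013, 0.732], 'torque': [0.043, 0.003, 0.017], 'opening': 1.0}
scene 380.1711190716036 380.1711190716036 277.0071757350039 211.39327351030565 [-0.0827703  0.         0.         0.         0.       ] [[-0.3033, 0.9526, -0.0223], [0.618, 0.1788, -0.7655], [-0.7253, -0.246, -0.643]] [178.0, -354.4, 1203.6]
top 480.4383780213026 480.4383780213026 270.1758923687765 217.22262168886837 [-0.07261641  0.          0.          0.          0.        ] [[0.002, -0.9997, 0.024], [-0.9881, -0.0056, -0.1534], [0.1535, -0.0234, -0.9879]] [24.6, 668.1, 916.9]
```

View pics/scene0.png

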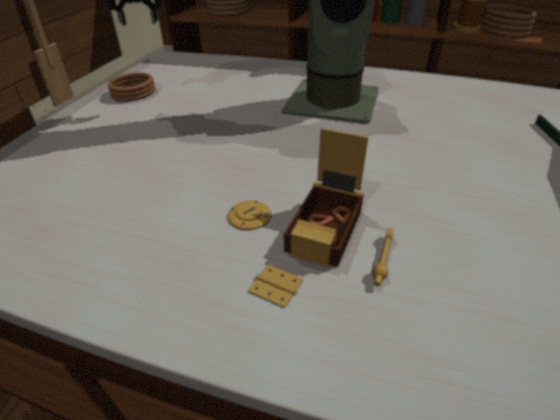

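View pics/top0.png

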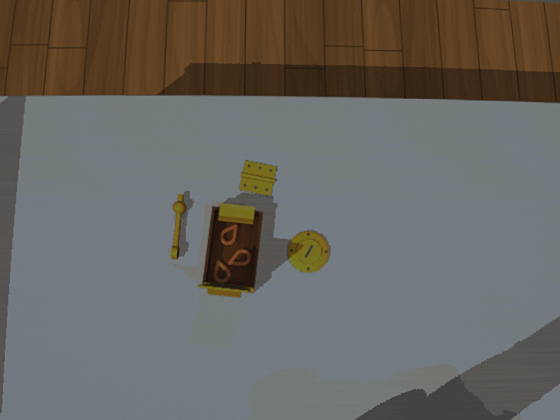

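Scene: the tray is in the middle ahead of the robot, hinge end towards the base with the flap upright (scene ≈(342,160)), lip end far from the base (top ≈(237,213)). The fill plate is to its right, the clapper to its left, and the loose hinge beyond it. I'll enlarge to get corners.

Run:
```python
import cv2,numpy as np
a=cv2.imread("pics/top0.png")[195:305,190:290];b=cv2.imread("pics/scene0.png")[120:270,270:380]
a=cv2.resize(a,None,fx=4,fy=4,interpolation=cv2.INTER_CUBIC);b=cv2.resize(b,None,fx=3.6,fy=3.6,interpolation=cv2.INTER_CUBIC)
c=np.zeros((600,800,3),np.uint8);c[:a.shape[0],:a.shape[1]]=a;c[:b.shape[0],402:402+b.shape[1]]=b[:, :398]
for i in range(0,100,20): cv2.putText(c,str(190+i),(i*4,470),0,.4,(255,255,255));cv2.line(c,(i*4,440),(i*4,455),(255,255,255))
cv2.imwrite("pics/crop1.png",c)
```

```text
(no output)
```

View pics/crop1.png

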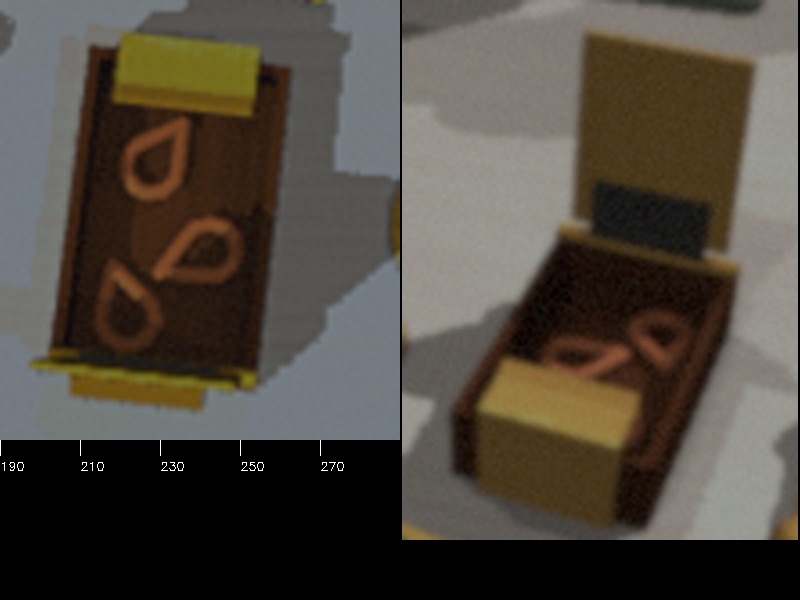

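```bash
cat > h.py <<'E'
from cell import *
import cv2,numpy as np
def proj(s,P): return cv2.projectPoints(np.array(P,float).reshape(-1,1,3),cv2.Rodrigues(np.array(s["R"],float))[0],np.array(s["t"],float),np.array([[s["fx"],0,s["cx"]],[0,s["fy"],s["cy"]],[0,0,1.]]),np.array(s["dist_coeffs"],float))[0].reshape(-1,2)
def world(p,L):
    c,s=np.cos(p[2]),np.sin(p[2]);L=np.array(L,float).reshape(-1,3)
    return np.c_[p[0]+c*L[:,0]-s*L[:,1],p[1]+s*L[:,0]+c*L[:,1],L[:,2]]
def flap(f,r,y,n=0): # r along flap, n above outer face
    return [-69+r*np.cos(f)-n*np.sin(f),y,47+r*np.sin(f)+n*np.cos(f)]
E
python3 - <<'E'
from h import *
from scipy.optimize import least_squares
T,S=snapshot("top"),snapshot("scene")
t=lambda u,v:(190+u/4,195+v/4)
s=lambda u,v:(270+(u-402)/3.6,120+v/3.6)
top=[([90,52,44],t(92,47)),([90,-52,44],t(290,68)),([90,35,57],t(120,33)),([90,-35,57],t(260,47)),([61,35,62],t(113,102)),([61,-35,62],t(252,115))]
sc=[([90,-35,57],s(483,405)),([90,35,57],s(633,445)),([61,-35,62],s(507,362)),([61,35,62],s(640,402))]
fl=[(-45,s(585,32)),(45,s(753,62))]
def res(p):
    a=proj(T,world(p,[q[0] for q in top]))-[q[1] for q in top]
    b=proj(S,world(p,[q[0] for q in sc]))-[q[1] for q in sc]
    c=proj(S,world(p,[flap(p[3],125,y) for y,_ in fl]))-[q[1] for q in fl]
    return np.r_[a.ravel(),b.ravel(),c.ravel()]
r=least_squares(res,[600,80,0,1.57],loss="soft_l1");p=r.x
print(p,np.round(r.fun.reshape(-1,2),1).tolist())
for n,L in dict(pin=[-69,0,47],lip=[70,0,52],edge=flap(p[3],125,0),rib=flap(p[3],78,0,14)).items(): print(n,world(p,L).round(1))
print("rib yends",world(p,[flap(p[3],125,45),flap(p[3],125,-45)]).round(1))
E
```

```text
[ 5.98393455e+02  1.03440274e+02 -1.02159307e-01  1.62085699e+00] [[-1.3, -1.6], [0.0, -1.4], [-0.5, 1.7], [-0.8, 1.9], [-0.7, -1.7], [-0.5, -1.3], [-0.5, -0.5], [-3.3, -0.9], [-1.1, -1.0], [0.1, -2.0], [-0.6, -0.3], [0.8, 0.2]]
pin [[529.8 110.5  47. ]]
lip [[668.   96.3  52. ]]
edge [[523.5 111.1 171.8]]
rib [[512.  112.3 124.2]]
rib yends [[528.1 155.9 171.8]
 [518.9  66.3 171.8]]
```

{"method": "arm_command", "body": {"targets": [{"dr": [0,0,0],"travel": [41,-15,0],"grip": 0},{"dr": [0,0,0],"travel": [41,-15,0],"grip": 0},{"dr": [0,0,0],"travel": [41,-15,0],"grip": 0},{"dr": [0,0,0],"travel": [41,-15,0],"grip": 0},{"dr": [0,0,0],"travel": [41,-15,0],"grip": 0},{"dr": [0,0,0],"travel": [41,-15,0],"grip": 0},{"dr": [0,0,0],"travel": [41,-15,0],"grip": 0},{"dr": [0,0,0],"travel": [27,-36,0],"grip": 0},{"dr": [0,0,0],"travel": [27,-36,0],"grip": 0},{"dr": [0,0,0],"travel": [27,-36,0],"grip": 0}]}}

```text
time_s: 1.2
ee_pos: [450.1, -251.8, 231.2]
orientation: [0.991, 0.131, -0.0, -0.0]
force: [1.1, 0.0, 0.1]
opening: 0.001
```

{"method": "arm_command", "body": {"targets": [{"dr": [0,0,0],"travel": [27,-36,0],"grip": 0},{"dr": [0,0,0],"travel": [27,-36,0],"grip": 0},{"dr": [0,0,0],"travel": [27,-36,0],"grip": 0},{"dr": [0,0,0],"travel": [3,-42,0],"grip": 0},{"dr": [0,0,0],"travel": [3,-42,0],"grip": 0},{"dr": [0,0,0],"travel": [3,-42,0],"grip": 0},{"dr": [0,0,0],"travel": [3,-42,0],"grip": 0},{"dr": [0,0,0],"travel": [3,-42,0],"grip": 0},{"dr": [0,0,0],"travel": [3,-42,0],"grip": 0},{"dr": [0,0,0],"travel": [0,0,0],"grip": 0}]}}

```text
time_s: 2.2
ee_pos: [450.1, 125.1, 231.2]
orientation: [0.991, 0.135, -0.0, -0.001]
force: [0.3, -0.3, 0.2]
opening: 0.001
```

{"method": "arm_command", "body": {"targets": [{"dr": [0,0,7],"travel": [0,0,0],"grip": 0},{"dr": [0,0,7],"travel": [0,0,0],"grip": 0},{"dr": [0,0,6.9],"travel": [0,0,0],"grip": 0},{"dr": [0,8,0],"travel": [0,0,0],"grip": 0},{"dr": [0,8,0],"travel": [0,0,0],"grip": 0},{"dr": [0,8,0],"travel": [0,0,0],"grip": 0},{"dr": [0,8,0],"travel": [0,0,0],"grip": 0},{"dr": [0,8,0],"travel": [0,0,0],"grip": 0},{"dr": [0,0,0],"travel": [0,0,0],"grip": 0}]}}

```text
time_s: 3.1
ee_pos: [463.5, 135.9, 266.5]
orientation: [0.961, -0.05, 0.269, 0.027]
force: [-0.2, 0.3, 0.1]
opening: 0.001
```

```bash
cat >> h.py <<'E'
from scipy.spatial.transform import Rotation as Ro
P=np.array([598.4,103.4,-.102])
def Rdes(th): # tray-aligned tool, tips tilted forward th rad
    return Ro.from_euler("z",P[2])*Ro.from_quat([1,0,0,0])*Ro.from_euler("y",th)
def plan(wps,o=None):
    """wps: (tcp in tray coords, tilt rad); prints tool-frame travel + dr per step (shift first, then turn)"""
    o=o or get_obs();p=np.array(o["ee_pos"]);R=Ro.from_quat(o["orientation"])
    for L,th in wps:
        w=world(P,L)[0];R2=Rdes(th)
        print("travel",R.inv().apply(w-p).round(1),"dr",np.degrees((R.inv()*R2).as_rotvec()).round(1),"world",w.round())
        p,R=w,R2
def tip(f,r,th,n=2): # tcp so that the leading bottom corner is on flap at r
    c=np.array(flap(f,r,0,n));return c-11*np.array([np.cos(th),0,np.sin(th)])
def stat():
    o=get_obs();R=Ro.from_quat(o["orientation"]);c,s=np.cos(P[2]),np.sin(P[2]);d=np.array(o["ee_pos"])-[P[0],P[1],0]
    print("t",round(o["time_s"],2),"tray-frame",np.round([c*d[0]+s*d[1],-s*d[0]+c*d[1],d[2]],1),"zaxis",R.apply([0,0,1]).round(3),"xaxis",R.apply([1,0,0]).round(3),"F",np.round(o["force"],1),"q",np.round(o["joints"],2))
    return o
E
python3 - <<'E'
from h import *
o=stat()
plan([([-110,0,150],np.radians(35))],o)
E
```

```text
t 3.1 tray-frame [-137.5   18.6  266.5] zaxis [ 0.515 -0.078 -0.854] xaxis [ 0.85  -0.081  0.52 ] F [-0.2  0.3  0.1] q [-0.99  0.5   0.67  2.27 -0.27  0.01 -1.85]
travel [-37.3  15.5 114.3] dr [1.5 3.6 0.4] world [489. 115. 150.]
```

{"method": "arm_command", "body": {"targets": [{"dr": [0,0,0],"travel": [-12,5,38],"grip": 0},{"dr": [0,0,0],"travel": [-12,5,38],"grip": 0},{"dr": [0,0,0],"travel": [-12,5,38],"grip": 0},{"dr": [1.5,0,0],"travel": [0,0,0],"grip": 0}]}}

```text
time_s: 3.5
ee_pos: [512.5, 133.5, 198.3]
orientation: [0.971, -0.056, 0.229, 0.032]
force: [-0.2, -0.6, -0.6]
opening: 0.005
```

Run:
```python
from h import *
o=stat()
T=np.radians(31)
plan([([-115,0,110],T),(tip(1.62,38,T,10),T),(tip(1.62,38,T,2),T)],o)
```

```text
t 3.5 tray-frame [-88.5  21.2 198.3] zaxis [ 0.442 -0.088 -0.893] xaxis [ 0.889 -0.093  0.449] F [-0.2 -0.6 -0.6] q [-0.74  0.65  0.45  2.15 -0.53  0.   -1.58]
travel [-63.3  18.4  67.8] dr [ 2.4  4.3 -0. ] world [484. 115. 110.]
travel [ 5.1  0.  39.5] dr [0. 0. 0.] world [509. 113.  79.]
travel [7.1 0.  3.8] dr [0. 0. 0.] world [517. 112.  79.]
```

{"method": "arm_command", "body": {"targets": [{"dr": [2,0,0],"travel": [-35,20,-18],"grip": 0},{"dr": [0,-8,0],"travel": [0,0,0],"grip": 0},{"dr": [0,-8,0],"travel": [0,0,0],"grip": 0},{"dr": [0,0,0],"travel": [0,0,0],"grip": 0}]}}

```text
time_s: 3.9
ee_pos: [479.2, 124.4, 216.4]
orientation: [0.992, -0.056, 0.114, 0.012]
force: [0.5, 0.0, 0.4]
opening: 0.003
```

Run:
```python
from h import *
o=stat()
T=np.radians(10)
plan([([-115,0,170],T)]+[(tip(f,112,T,n),T) for f,n in((1.62,10),(1.62,2),(1.5,1),(1.35,1),(1.2,1),(1.05,1),(.9,1))],o)
```

```text
t 3.9 tray-frame [-120.7    8.7  216.4] zaxis [ 0.224 -0.037 -0.974] xaxis [ 0.968 -0.108  0.227] F [0.5 0.  0.4] q [-0.73  0.61  0.58  2.02 -0.55  0.43 -1.47]
travel [-4.9  8.1 46.6] dr [ 0.8 -3.1 -0.5] world [484. 115. 170.]
travel [17.  -0.  16.7] dr [0. 0. 0.] world [504. 113. 156.]
travel [7.9 0.  1. ] dr [0. 0. 0.] world [512. 112. 157.]
travel [14.2  0.   2.5] dr [0. 0. 0.] world [526. 111. 157.]
travel [16.  -0.   5.1] dr [0. 0. 0.] world [542. 109. 155.]
travel [15.   0.   7.5] dr [0. 0. 0.] world [558. 107. 150.]
travel [13.7 -0.   9.6] dr [0. 0. 0.] world [574. 106. 143.]
travel [12.2 -0.  11.6] dr [0. 0. 0.] world [587. 105. 133.]
```

{"method": "arm_command", "body": {"targets": [{"dr": [0.8,0,-0.5],"travel": [-5,8,45],"grip": 0},{"dr": [0,-3,0],"travel": [0,0,2],"grip": 0},{"dr": [0,0,0],"travel": [17,0,17],"grip": 0},{"dr": [0,0,0],"travel": [8,0,1],"grip": 0},{"dr": [0,0,0],"travel": [7,0,1],"grip": 0},{"dr": [0,0,0],"travel": [7,0,1.5],"grip": 0},{"dr": [0,0,0],"travel": [8,0,2.5],"grip": 0},{"dr": [0,0,0],"travel": [8,0,2.5],"grip": 0},{"dr": [0,0,0],"travel": [0,0,0],"grip": 0}]}}

```text
time_s: 4.8
ee_pos: [542.8, 110.7, 154.6]
orientation: [0.995, -0.05, 0.091, 0.005]
force: [0.5, 0.1, -0.0]
opening: -0.007
```

Run:
```python
from h import *
o=stat()
T=np.radians(10)
plan([(tip(f,112,T,n),T) for f,n in((1.2,1),(1.05,1),(.9,1),(.75,1))],o)
cv2.imwrite("pics/s2.png",cv2.resize(np.array(snapshot("scene")["pixels"])[100:280,240:420,::-1],None,fx=3,fy=3))
```

```text
t 4.8 tray-frame [-56.1   1.6 154.6] zaxis [ 0.181 -0.019 -0.983] xaxis [ 0.978 -0.098  0.182] F [ 0.5  0.1 -0. ] q [-0.54  0.77  0.45  1.86 -0.6   0.45 -1.38]
travel [14.7  1.6  7.6] dr [ 0.  -0.5  0.1] world [558. 107. 150.]
travel [13.7 -0.   9.6] dr [0. 0. 0.] world [574. 106. 143.]
travel [12.2 -0.  11.6] dr [0. 0. 0.] world [587. 105. 133.]
travel [10.3 -0.  13.3] dr [0. 0. 0.] world [600. 103. 122.]
```

View pics/s2.png

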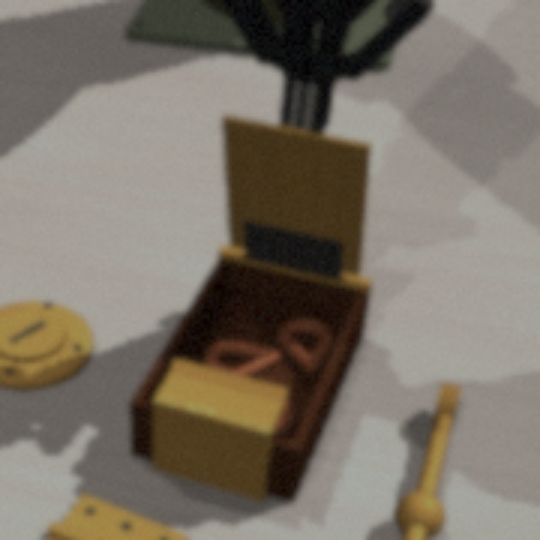

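The shut fingers are behind the flap (crop ≈(305,100)), and its top edge has come forward and down (crop row ≈130; it was ≈95 at the start). Continuing the fold.

{"method": "arm_command", "body": {"targets": [{"dr": [0,0,0],"travel": [7,0.8,4],"grip": 0},{"dr": [0,0,0],"travel": [7,0.8,4],"grip": 0},{"dr": [0,0,0],"travel": [7,0,5],"grip": 0},{"dr": [0,0,0],"travel": [7,0,5],"grip": 0},{"dr": [0,0,0],"travel": [6,0,6],"grip": 0},{"dr": [0,0,0],"travel": [6,0,6],"grip": 0},{"dr": [0,0,0],"travel": [5,0,7],"grip": 0},{"dr": [0,0,0],"travel": [5,0,7],"grip": 0},{"dr": [0,0,0],"travel": [0,0,0],"grip": 0}]}}

```text
time_s: 5.75
ee_pos: [598.9, 103.2, 119.4]
orientation: [0.995, -0.05, 0.09, 0.005]
force: [0.1, 0.3, 0.0]
opening: -0.001
```

Run:
```python
from h import *
o=stat()
T=0
# retreat up/back, then down on hinge side
plan([([-20,0,185],T),([-75,0,185],T)],o)
for f in(.5,.7,.8,.9,1.0,1.1): print(f,"crest hinge side",np.round(flap(f,74,0,14)),"crest top",np.round(flap(f,82,0,14)),"surf40",np.round(flap(f,40,0,2)))
```

```text
t 5.75 tray-frame [  0.6  -0.2 119.4] zaxis [ 0.179 -0.019 -0.984] xaxis [ 0.979 -0.098  0.18 ] F [0.1 0.3 0. ] q [-0.47  0.89  0.43  1.7  -0.6   0.5  -1.37]
travel [ -8.4  -0.1 -68.2] dr [  0.  -10.4   0.1] world [579. 105. 185.]
travel [-55.  -0.   0.] dr [0. 0. 0.] world [524. 111. 185.]
0.5 crest hinge side [-11.   0.  95.] crest top [-4.  0. 99.] surf40 [-35.   0.  68.]
0.7 crest hinge side [-21.   0. 105.] crest top [-15.   0. 111.] surf40 [-40.   0.  74.]
0.8 crest hinge side [-27.   0. 110.] crest top [-22.   0. 116.] surf40 [-43.   0.  77.]
0.9 crest hinge side [-34.   0. 114.] crest top [-29.   0. 120.] surf40 [-46.   0.  80.]
1.0 crest hinge side [-41.   0. 117.] crest top [-36.   0. 124.] surf40 [-49.   0.  82.]
1.1 crest hinge side [-48.   0. 119.] crest top [-44.   0. 126.] surf40 [-53.   0.  84.]
```

{"method": "arm_command", "body": {"targets": [{"dr": [0,0,0],"travel": [-6,0,-45],"grip": 0},{"dr": [0,-5,0],"travel": [-6,0,-30],"grip": 0},{"dr": [0,-5.4,0],"travel": [-30,0,0],"grip": 0},{"dr": [0,0,0],"travel": [-45,0,0],"grip": 0},{"dr": [0,0,0],"travel": [0,0,0],"grip": 0},{"dr": [0,0,0],"travel": [0,0,0],"grip": 0}]}}

```text
time_s: 6.35
ee_pos: [498.7, 113.8, 189.5]
orientation: [0.999, -0.05, 0.001, 0.0]
force: [0.9, -0.3, 0.3]
opening: 0.001
```

Run:
```python
from h import *
o=stat()
S,T=snapshot("scene"),snapshot("top")
cv2.imwrite("pics/t3.png",cv2.resize(np.array(T["pixels"])[190:310,180:280,::-1],None,fx=4,fy=4))
I=cv2.resize(np.array(S["pixels"])[110:270,260:390,::-1],None,fx=3.7,fy=3.7)
for f in(.4,.6,.8,1,1.2):
    a,b=proj(S,world(P,[flap(f,125,-45),flap(f,125,45)]));q=lambda u:tuple(int(x) for x in (u-[260,110])*3.7)
    cv2.line(I,q(a),q(b),(255,0,255),1);cv2.putText(I,str(f),q(b),0,.4,(0,0,255))
cv2.imwrite("pics/s3.png",I)
```

```text
t 6.35 tray-frame [-100.2    0.2  189.5] zaxis [ 0.001 -0.    -1.   ] xaxis [ 0.995 -0.099  0.001] F [ 0.9 -0.3  0.3] q [-0.57  0.73  0.53  1.78 -0.51  0.77 -1.44]
```

View pics/s3.png

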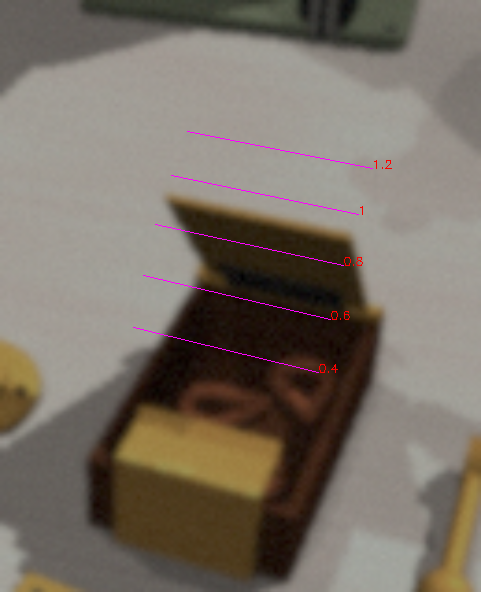

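The flap rests by itself at about 0.9 rad (edge between the 0.8 and 1.0 lines). The hinge side of the rib is now open from above.

Run:
```python
from h import *
o=stat()
plan([([-54,0,186],0),([-54,0,100],0)]+[(tip(f,47,0,2),0) for f in(.9,.75,.6,.45,.3,.15,0)]+[(tip(0,47,0,-1),0)],o)
```

```text
t 6.45 tray-frame [-99.1   0.  189.3] zaxis [ 0.002 -0.    -1.   ] xaxis [ 0.995 -0.1    0.002] F [ 0.1 -0.1 -0.1] q [-0.57  0.74  0.53  1.78 -0.51  0.77 -1.44]
travel [45.1  0.1  3.4] dr [ 0.  -0.1  0.1] world [545. 109. 186.]
travel [ 0.  0. 86.] dr [0. 0. 0.] world [545. 109. 100.]
travel [ 1.6 -0.  14.9] dr [0. 0. 0.] world [546. 109.  85.]
travel [5.4 0.  4.6] dr [0. 0. 0.] world [552. 108.  81.]
travel [ 4.6 -0.   5.3] dr [0. 0. 0.] world [556. 108.  75.]
travel [3.8 0.  5.9] dr [0. 0. 0.] world [560. 107.  69.]
travel [ 2.9 -0.   6.4] dr [0. 0. 0.] world [563. 107.  63.]
travel [1.9 0.  6.8] dr [0. 0. 0.] world [565. 107.  56.]
travel [0.8 0.  7. ] dr [0. 0. 0.] world [566. 107.  49.]
travel [0. 0. 3.] dr [0. 0. 0.] world [566. 107.  46.]
```

{"method": "arm_command", "body": {"targets": [{"dr": [0,0,0],"travel": [45,0,3],"grip": 0},{"dr": [0,0,0],"travel": [0,0,43],"grip": 0},{"dr": [0,0,0],"travel": [0,0,43],"grip": 0},{"dr": [0,0,0],"travel": [1.5,0,15],"grip": 0},{"dr": [0,0,0],"travel": [5.5,0,4.5],"grip": 0},{"dr": [0,0,0],"travel": [4.5,0,5.5],"grip": 0},{"dr": [0,0,0],"travel": [4,0,6],"grip": 0},{"dr": [0,0,0],"travel": [3,0,6.5],"grip": 0}]}}

```text
time_s: 7.25
ee_pos: [563.5, 107.0, 63.4]
orientation: [0.999, -0.05, 0.002, 0.0]
force: [0.5, -1.0, 3.7]
opening: -0.003
```

{"method": "arm_command", "body": {"targets": [{"dr": [0,0,0],"travel": [2,0,6.5],"grip": 0},{"dr": [0,0,0],"travel": [1,0,7],"grip": 0},{"dr": [0,0,0],"travel": [0,0,1],"grip": 0},{"dr": [0,0,0],"travel": [0,0,0],"grip": 0}]}}

```text
time_s: 7.65
ee_pos: [565.8, 106.8, 48.4]
orientation: [0.999, -0.05, 0.001, 0.0]
force: [1.8, -0.9, 10.1]
opening: 0.002
```

Run:
```python
from h import *
o=stat()
S=snapshot("scene")
cv2.imwrite("pics/s4.png",cv2.resize(np.array(S["pixels"])[110:270,260:390,::-1],None,fx=3.7,fy=3.7))
```

```text
t 7.65 tray-frame [-32.7   0.   48.4] zaxis [ 0.002 -0.    -1.   ] xaxis [ 0.995 -0.1    0.002] F [ 1.8 -0.9 10.1] q [-0.44  1.01  0.4   1.66 -0.62  0.6  -1.35]
```

View pics/s4.png

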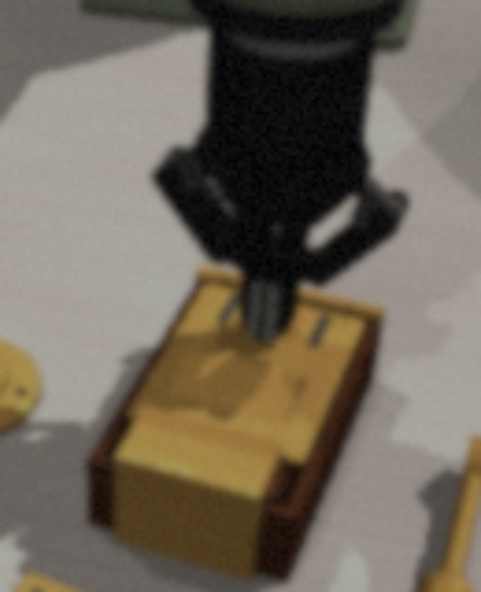

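The flap lies flat, with the fingertips pressing at crop (265,325) and its right corner showing in front of the lip at (290,458); 10 N at z≈48.4 mm agrees with flat. Now sliding towards the rib while pressed.

{"method": "arm_command", "body": {"targets": [{"dr": [0,0,0],"travel": [7,0,0.3],"grip": 0},{"dr": [0,0,0],"travel": [7,0,0],"grip": 0},{"dr": [0,0,0],"travel": [7,0,0],"grip": 0},{"dr": [0,0,0],"travel": [4,0,0],"grip": 0},{"dr": [0,0,0],"travel": [3,0,0],"grip": 0}]}}

```text
time_s: 8.2
ee_pos: [592.5, 104.1, 47.9]
orientation: [0.999, -0.05, -0.001, 0.0]
force: [-7.1, 0.4, 11.1]
opening: 0.002
```

Run:
```python
from h import *
o=stat()
```

```text
t 8.2 tray-frame [-6.   0.1 47.9] zaxis [-0.001 -0.    -1.   ] xaxis [ 0.995 -0.1   -0.001] F [-7.1  0.4 11.1] q [-0.42  1.04  0.43  1.55 -0.6   0.68 -1.38]
```

{"method": "arm_command", "body": {"targets": [{"dr": [0,0,0],"travel": [4,0,0],"grip": 0},{"dr": [0,0,0],"travel": [4,0,0],"grip": 0},{"dr": [0,0,0],"travel": [4,0,0],"grip": 0},{"dr": [0,0,0],"travel": [4,0,0],"grip": 0},{"dr": [0,0,0],"travel": [0,0,0],"grip": 0}]}}

```text
time_s: 8.7
ee_pos: [608.9, 102.5, 47.8]
orientation: [0.999, -0.05, 0.0, 0.0]
force: [-0.8, 0.3, 6.7]
opening: -0.003
```

{"method": "arm_command", "body": {"targets": [{"dr": [0,0,0],"travel": [3,0,0],"grip": 0},{"dr": [0,0,0],"travel": [2,0,0],"grip": 0},{"dr": [0,0,0],"travel": [1,0,0],"grip": 0},{"dr": [0,0,0],"travel": [0,0,0],"grip": 0}]}}

```text
time_s: 9.1
ee_pos: [614.2, 102.1, 47.6]
orientation: [0.999, -0.05, -0.001, 0.0]
force: [-4.6, -0.2, 7.2]
opening: 0.001
```

Run:
```python
from h import *
o=stat()
```

```text
t 9.1 tray-frame [15.9  0.3 47.6] zaxis [-0.001 -0.    -1.   ] xaxis [ 0.995 -0.1   -0.001] F [-4.6 -0.2  7.2] q [-0.41  1.07  0.44  1.47 -0.59  0.74 -1.4 ]
```

Still soft; push on in small steps until the stop is felt.

{"method": "arm_command", "body": {"targets": [{"dr": [0,0,0],"travel": [1,0,0],"grip": 0},{"dr": [0,0,0],"travel": [1,0,0],"grip": 0},{"dr": [0,0,0],"travel": [1,0,0],"grip": 0},{"dr": [0,0,0],"travel": [0,0,0],"grip": 0}]}}

```text
time_s: 9.5
ee_pos: [614.6, 102.2, 46.9]
orientation: [0.999, -0.05, -0.004, -0.0]
force: [-19.2, 1.0, 9.2]
opening: 0.003
```

{"method": "arm_command", "body": {"targets": [{"dr": [0,0,0],"travel": [1,0,0],"grip": 0},{"dr": [0,0,0],"travel": [1,0,0],"grip": 0},{"dr": [0,0,0],"travel": [0,0,0],"grip": 0}]}}

```text
time_s: 9.8
ee_pos: [614.9, 102.2, 46.4]
orientation: [0.999, -0.05, -0.006, -0.0]
force: [-31.5, 2.7, 10.8]
opening: 0.001
```

A hard stop is felt (−31 N, no further motion). Looking before letting go.

Run:
```python
from h import *
o=stat()
S,T=snapshot("scene"),snapshot("top")
def mk(s,x0,y0,w,h,k):
    I=cv2.resize(np.array(s["pixels"])[y0:y0+h,x0:x0+w,::-1],None,fx=k,fy=k,interpolation=cv2.INTER_CUBIC)
    for t,col in((0,(0,0,255)),(.024,(0,255,0))):
        for y in(-45,45):
            q=(proj(s,world(P,flap(0,125+t*1000,y,2)))[0]-[x0,y0])*k
            cv2.circle(I,(int(q[0]),int(q[1])),4,col,1)
    return I
a=mk(S,280,170,100,110,4);b=mk(T,190,190,90,110,4)
cv2.imwrite("pics/c5.png",np.hstack([a,b]))
```

```text
t 9.8 tray-frame [16.5  0.5 46.4] zaxis [-0.012  0.001 -1.   ] xaxis [ 0.995 -0.1   -0.012] F [-31.5   2.7  10.8] q [-0.41  1.08  0.44  1.45 -0.59  0.76 -1.41]
```

View pics/c5.png

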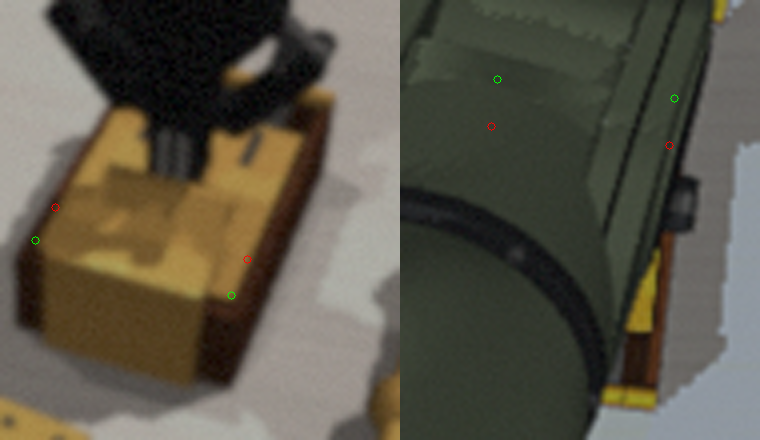

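The flap corner is at (230,302) in the left view, on the fully-out mark (green), under the lip. Unload and lift straight off.

{"method": "arm_command", "body": {"targets": [{"dr": [0,0,0],"travel": [-4,0,0],"grip": 0},{"dr": [0,0,0],"travel": [0,0,-2],"grip": 0},{"dr": [0,0,0],"travel": [0,0,-3],"grip": 0},{"dr": [0,0,0],"travel": [-4,0,-8],"grip": 0},{"dr": [0,0,0],"travel": [0,0,-40],"grip": 0},{"dr": [0,0,0],"travel": [-20,0,-45],"grip": 0},{"dr": [0,0,0],"travel": [-50,0,-10],"grip": 0},{"dr": [0,0,0],"travel": [-50,0,0],"grip": 0},{"dr": [0,0,0],"travel": [0,0,0],"grip": 0},{"dr": [0,0,0],"travel": [0,0,0],"grip": 0}]}}

```text
time_s: 10.9
ee_pos: [493.1, 114.5, 156.2]
orientation: [0.999, -0.05, 0.001, -0.0]
force: [0.5, 0.1, -0.3]
opening: -0.002
```

Run:
```python
from h import *
o=stat()
S,T=snapshot("scene"),snapshot("top")
def mk(s,x0,y0,w,h,k):
    I=cv2.resize(np.array(s["pixels"])[y0:y0+h,x0:x0+w,::-1],None,fx=k,fy=k,interpolation=cv2.INTER_CUBIC)
    for t,col in((0,(0,0,255)),(.024,(0,255,0))):
        for y in(-45,45):
            q=(proj(s,world(P,flap(0,125+t*1000,y,2)))[0]-[x0,y0])*k
            cv2.circle(I,(int(q[0]),int(q[1])),4,col,1)
    return I
a=mk(S,280,170,100,110,4);b=mk(T,190,190,90,110,4)
cv2.imwrite("pics/c6.png",np.hstack([a,b]))
```

```text
t 10.9 tray-frame [-105.8    0.3  156.2] zaxis [ 0.001  0.    -1.   ] xaxis [ 0.995 -0.099  0.001] F [ 0.5  0.1 -0.3] q [-0.55  0.77  0.49  1.84 -0.56  0.67 -1.4 ]
```

View pics/c6.png

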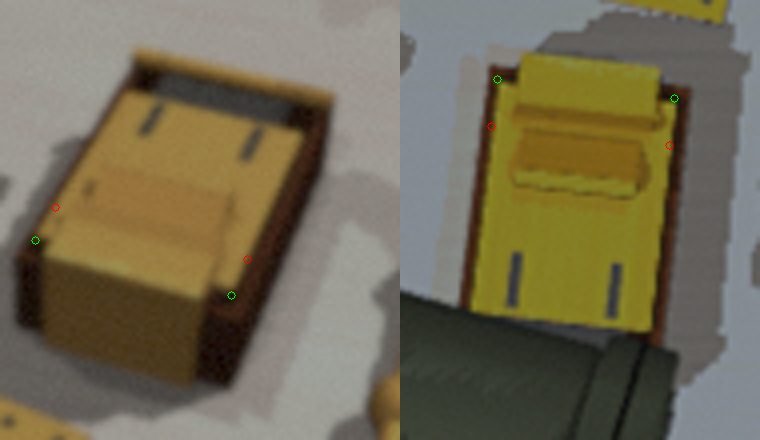

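The flap lies flat by itself with the arm clear (0 N). Its far corners (left view (230,293), right view (498,85)/(675,104)) are on the fully-tucked marks, with the edge under the lip. Handing in.

```bash
python3 -c "
from cell import *
print(sign_off())"
```

```text
the job is handed in; nothing more can be done
None
```

The tray is closed, and I handed the job in at about 11 s of the 32 s allowed. With shut fingertips I did it in this order:
1. **Fold:** I pushed the flap over from behind, near its free edge, to about 0.9 rad. I couldn't go straight to flat because the wrist joint's range stopped me tilting the tool enough. So I lifted off, came down on the hinge side of the rib, and pressed the flap flat.
2. **Tuck:** keeping it pressed with about 7–11 N, I pushed the rib along until it hit a hard stop at about 31 N. Then I eased off and lifted clear.

**Last checks:**
- With the arm clear and no force on it, both cameras show the flap lying flat. Its far corners are within a few mm of the positions worked out for full tuck, and the edge is under the lip.
- The stop came about 1.5 mm earlier than my tray position estimate predicted. That is within the roughly 3 mm error of the estimate.
- I didn't touch the fill plate, clapper or loose hinge. I didn't measure their positions again afterwards.

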